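Pick out the twelve-tooth gear and prove it in mesh on the tester

TASK

Sort out the twelve-tooth gear from the three on the bench and lay it, knob outward, on the sloping deck of the mesh tester, fully home in its V rest with its teeth in mesh with the master gear. Then turn the gear by its knob so that it drives the master, without a finger on the master, until the master's pointer lines up with the index mark; let go and leave it there. Leave the other gears and the things lying about where they are.

Things in the scene. Friction and masses are not known exactly. Their poses are not given: they have to be found in the camera images.
- gear12_knob (a point): Steel gear, 12 teeth, flat on the bench, 0.2 kg, 58 mm high: foot 36 mm dia to height 10; toothed disc 10 to 22, 55 mm over tips, pitch dia 48, teeth 5 mm thick there; round knob 22 mm dia from 22 to 58, to grip. Origin: middle of the knob, on the axis, 40 mm above its underside; z = axis, towards the knob; a tooth is centred on x.
- gear9_knob (a point): Like gear with 9 teeth, 43 mm over the tips, same heights and knob, foot 24 mm dia; leave it. Origin: middle of the knob, on the axis, 40 mm above its underside; z = axis, towards the knob; a tooth is centred on x.
- gear15_knob (a point): Like gear with 15 teeth, 67 mm over the tips, same heights and knob, foot 44 mm dia; leave it. Origin: middle of the knob, on the axis, 40 mm above its underside; z = axis, towards the knob; a tooth is centred on x.
- stand: Grey base of the mesh tester, fixed to the bench, 180 x 120 mm. Origin: under its middle, on the bench; z up, x horizontal, the way the deck rises.
- deck: Tester's flat dark-grey deck, fixed, sloping 30 degrees, 190 mm along the slope, 110 mm wide; gears are laid on it with the tool tilted about 30 degrees. Origin: middle of its upper face, 66 mm above the bench; z = outward normal, x = straight up the slope, y level. It is clear for 65 mm up the slope from the seat. A gear does not slide down it by itself.
- seat (a point): Where the middle of the 12-tooth gear's knob is when the gear is fully home: 40 mm out from the deck, 30 mm up the slope from its middle; axes as the deck's. On the deck below: V rest, two steel bars 8 mm high, 28 mm long, at right angles, open up the slope, 18 mm from the seat's axis; the gear's foot is flat on the deck and against both, and enters from above or from up the slope.
- master_axis (a point): Centre of the top face (22 mm out from the deck) of the master: steel gear on a bearing, 18 teeth, 79 mm over tips, pitch dia 72, teeth at the height of a seated gear's; 60 mm straight down the slope from the seat. Shaft end and pointer stand 4 mm above the face. Axes as the deck's, not turning. Gear home: teeth overlap 7 mm, and a tooth must face a gap, else tips collide.
- master (a joint): Master's turn (rad), + counter-clockwise seen from outside; at 0 its pointer (black bar 50 mm, away from the seat) is at the index mark (steel block 5 mm wide, 26 mm high, at the deck's lower edge) and a tooth is centred towards the seat. Starts 0.45 to 0.8, turns easily (0.02 N m), stays put, stops at 1.4 either way. In mesh the 12-tooth gear turns -1.5 times as far; backlash 0.07.
- vial_mid (a point): Bystander: amber glass jar 40 mm in diameter, 75 mm high, upright. Origin: its middle.
- driver_grip (a point): Bystander: screwdriver lying on the bench. Origin: middle of its handle.
- block_mid (a point): Bystander: aluminium block 50 x 40 x 30 mm. Origin: its middle.
Things that resemble listed ones, but are neither listed nor needed, are in the scene too. Leave any blue or brown look-alike of the part that bears gear12_knob alone.

How it is judged:
By the outcome, as a careful person would: the job done as asked, in the order asked, and still so for the second after the job is handed in, with the robot touching nothing.
It also fails if it takes over 40 s, if anything falls off the work surface, if the arm or the gripper's body presses on something with over 40 N, if the wrist force passes 120 N, or if a joint passes its speed limit or range.

ROBOT

A 6-joint arm with a two-finger parallel gripper is mounted at the origin on the work surface. World frame = base frame: x ahead of the robot, y to its left, z up, the work surface at z = 0. Lengths are in m, angles in rad, forces in N, time in s.
With the tool pointing down it reaches from about 0.375 to 0.9 m from the base axis. Payload 3.1 kg.
Tool frame: the origin (TCP) lies midway between the tips of the shut fingers; the grasp point (between the pads) lies 19 mm behind it (manip.grasp_offset is the distance from the TCP to the grasp point, in m); z points along the fingers, y is the line along which they close (so a half turn about z gives the same grasp; the last joint's range is limited). The gripper opens to 85 mm and grips with 20 to 120 N. Pads are 22 mm wide; open, the fingers measure 114 mm over their backs; the gripper's body (76 mm by 85 mm) begins 54 mm behind the grasp point. The pads swing forward as they close: fully open they stand 13 mm farther back than shut.
Start: joints at [1.087, 0.527, 1.433, -0, 1.181, -0.178], TCP at [0.188, 0.596, 0.231] pointing down, gripper open.
Joint ranges: [-3.08, 3.08], [-0.75, 2.2], [0.22, 2.44], [-1.43, 4.57], [0, 2.65], [-2.85, 2.85]. Speed limits (rad/s): [2.79, 2.79, 3.14, 3.14, 3.14, 3.14].

INTERFACE

Orientations are given as a unit quaternion [x, y, z, w].
In Python, from station import sensors, cams, order, manip gives the robot as it stands.
- The arm moves only by the tool move_arm, never from a script. Its argument "targets" is a list of rows, each an object of numbers: "dx", "dy", "dz": the shift along the world's x, y, z normalised to -1 to 1, where 1 is 25 mm; "rx", "ry", "rz": the turn, a rotation vector about the world's x, y, z normalised to -1 to 1, where 1 is 30 degrees. A call has exactly 10 rows; each row shifts and turns the commanded pose from where the row before left it; what a row does not reach is not made up. A row lasts 1/8 s, in which the tool goes at most 62.5 mm and 10.7 degrees, less where a joint would pass 70% of its speed; a pose out of reach is approached as far as the arm can. A call with a number of a shift or a turn outside -1 to 1 is refused whole. A call with a gripper value outside its range is refused whole. "claw" is the opening in per cent of the stroke, from 0 (shut) to 100 (fully open), set as the call begins (left out, the last holds). The fingers move at their own pace and stop on an object; "newtons" is the grip in N (left out, the last holds). Time passes only in rows, so rows that do not move let the fingers close, or fill a call up. It gives the time, the measured TCP pose, the force, the opening and the grip force at its end, in the units of the state.
- sensors.sense(): the state, without advancing time (a new reading comes with each control period).
- cams.snapshot(name): name is "scene" or "top" or "wrist"; returns the picture (420x560x3 uint8, red, green, blue); there is no depth.
- cams.camera_model(name): a dict with "fx", "fy", "cx", "cy" (pixels), "extrinsics" (4x4, takes a point from world to camera coordinates). Camera axes: x right, y down, z forward; pixel columns grow to the right and rows downward; lengths in m; the calibration is good to about 2 mm. A picture is of the moment at which its call begins: read the wrist's pose just before it. camera_model takes no time and is no camera call; for the wrist camera it gives the pose at the moment of the call.
- order.sign_off(): hands the job in; it is judged then, once.
The state is a dict: "t": time; "q": joint angles; "qd": joint speeds; "tau": joint torques, N m; "tcp_pos": TCP position; "tool_rot": TCP orientation; "force": force on the tool from outside, world axes, zero at the start; "ft_torque": the same for the moment, N m; "finger_gap": opening from 0.0 (shut) to 1.0 (fully open); "gripper_force": force on a finger pad.
Only numpy, scipy, OpenCV 4.12 (cv2) and the standard library are available. Lean on these libraries where they do the work, as an engineer would, in place of code of your own. Each camera call takes 0.05 s, during which the arm holds its last target. There are 200 camera calls.

## Working session

There is one attempt and no reset: what is moved stays moved. The work goes in short steps, Python scripts to look and compute and a tool call to move; the robot and the scene stay as the last step left them, time stands still between calls to the robot, and variables do not carry over. Pictures are saved under pics/ and viewed, at most 10 in all, crops included, and the job is handed in when it is done.

Besides the shell and the picture viewer there is one more tool, called after ">>>" as name(argument=value, ...), one argument or row to a line, values as JSON. move_arm: Moves the arm, as the interface text tells. Scaled input: -1 to 1 covers 25 mm each way for a shift and 30 degrees each way for a turn. Its arguments: {"type":"object","properties":{"targets":{"type":"array"},"claw":{"type":"number"},"newtons":{"type":"number"}},"required":["targets"]}

```bash
ls; mkdir -p pics
python3 - <<'E'
from station import sensors,cams
import cv2,numpy as np
for n in("scene","top"):
    im=cams.snapshot(n); cv2.imwrite(f"pics/{n}0.png",cv2.resize(im[:,:,::-1],(784,588),interpolation=cv2.INTER_CUBIC)); np.save(f"pics/{n}0.npy",im)
    m=cams.camera_model(n); print(n,m["fx"],m["cx"],m["cy"],np.round(m["extrinsics"],3).tolist())
s=sensors.sense();print(s)
E
```

```text
pics
scene 400.8455003467438 277.6293246121283 206.26472544503218 [[-0.492, 0.871, 0.007, 0.312], [0.692, 0.396, -0.603, -0.272], [-0.528, -0.291, -0.798, 1.167], [0.0, 0.0, 0.0, 1.0]]
top 419.33138924880853 278.87352049287074 210.05574154673747 [[0.022, -0.999, 0.027, -0.1], [-0.992, -0.025, -0.126, 0.516], [0.127, -0.024, -0.992, 1.001], [0.0, 0.0, 0.0, 1.0]]
{'t': 0.1, 'q': array([ 1.08750059e+00,  5.28378521e-01,  1.43374614e+00, -3.68013148e-05,
        1.18137394e+00, -1.78519180e-01]), 'qd': array([ 0.00014094, -0.00425299, -0.0019621 ,  0.00229673, -0.0005821 ,
       -0.00011634]), 'tau': array([ 9.04005719e-05, -4.43311000e+01, -1.78588110e+01, -1.78382684e-04,
        3.90464542e-03,  2.05270403e-06]), 'tcp_pos': array([0.18724952, 0.59563894, 0.2304371 ]), 'tool_rot': array([ 1.51792175e-01,  9.88411972e-01, -9.06803817e-04, -2.93530139e-04]), 'force': array([-0.54846157,  0.6848018 , -0.26273819]), 'ft_torque': array([-0.01653949, -0.01717793,  0.04148643]), 'gripper_force': 0.0, 'finger_gap': 0.9973683561653505}
```

View pics/top0.png

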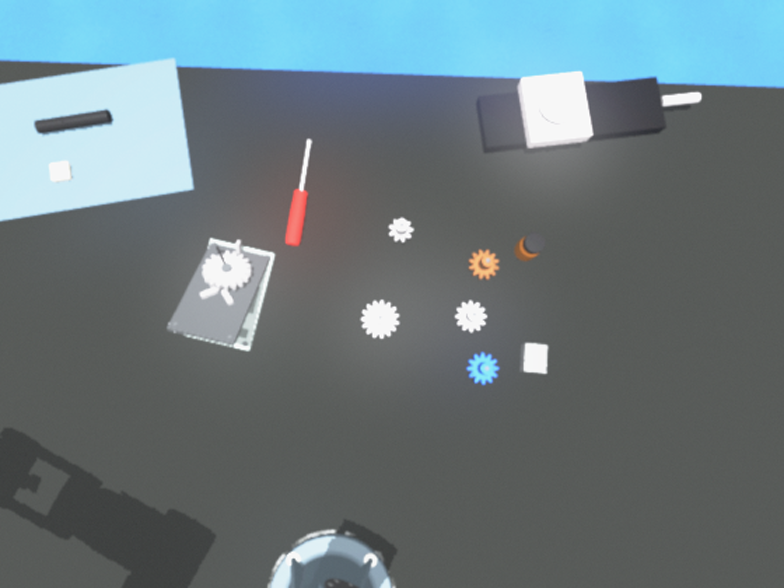

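View pics/scene0.png

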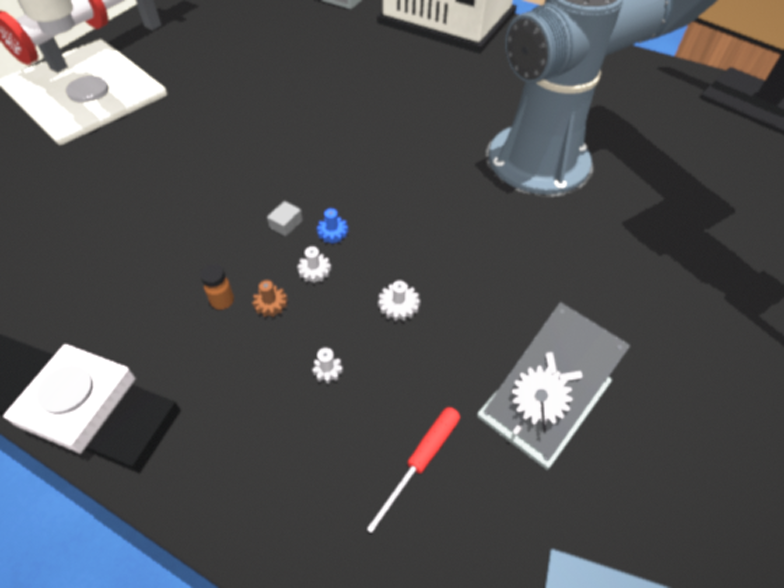

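```bash
cat > h.py <<'E'
import numpy as np,cv2
from station import cams,sensors
from scipy.spatial.transform import Rotation as R
def ray(m,u,v):
    E=np.array(m["extrinsics"]);d=E[:3,:3].T@np.array([(u-m["cx"])/m["fx"],(v-m["cy"])/m["fy"],1]);return -E[:3,:3].T@E[:3,3],d
def onz(m,u,v,z):
    c,d=ray(m,u,v);return c+d*(z-c[2])/d[2]
def tri(a,b):
    (c1,d1),(c2,d2)=a,b
    s=np.linalg.lstsq(np.c_[d1,-d2],c2-c1,rcond=None)[0];p,q=c1+s[0]*d1,c2+s[1]*d2
    return (p+q)/2,np.linalg.norm(p-q)
def proj(m,p):
    E=np.array(m["extrinsics"]);c=E[:3,:3]@p+E[:3,3];return np.array([m["fx"]*c[0]/c[2]+m["cx"],m["fy"]*c[1]/c[2]+m["cy"]])
E
python3 - <<'E'
from h import *
T,S=cams.camera_model("top"),cams.camera_model("scene")
k=560/784
im=np.load("pics/top0.npy");w=((im.min(2)>150)).astype(np.uint8)
n,l,st,ce=cv2.connectedComponentsWithStats(w)
for i in range(1,n):
    if 60<st[i,4]<2500:print(np.round(ce[i]/k),st[i,4],onz(T,*ce[i],.022).round(3), np.sqrt(st[i,2]*st[i,3])/420*.98)
P=lambda a,b:tri(ray(T,a[0]*k,a[1]*k),ray(S,b[0]*k,b[1]*k))
print("master",P((227,269),(541,395)),"index",P((239,243),(517,432)))
print("up-left corner",P((170,328),(562,304)),"upR",P((235,345),(629,346)))
print("gear12",P((472,316),(311,252)))
m=cams.camera_model("wrist");print(m["fx"],np.linalg.inv(m["extrinsics"]).round(3)); print(R.from_quat(sensors.sense()["tool_rot"]).as_matrix().round(3))
E
```

```text
[554. 109.] 2458 [ 0.878 -0.388  0.022] 0.12949474463810834
[681.  98.] 219 [ 0.906 -0.629  0.022] 0.03904413457159019
[305. 164.] 140 [0.755 0.074 0.022] 0.04548504027577516
[400. 229.] 229 [ 0.639 -0.103  0.022] 0.043150898020782834
[379. 319.] 575 [ 0.476 -0.07   0.022] 0.06648976529428337
[470. 316.] 378 [ 0.485 -0.232  0.022] 0.05482092058086341
[535. 358.] 359 [ 0.413 -0.347  0.022] 0.0464327470649756
[300. 556.] 736 [0.072 0.054 0.022] 0.10585209807399504
[370. 559.] 79 [ 0.069 -0.064  0.022] 0.026807959017177467
master (array([0.55062419, 0.19155506, 0.06622866]), np.float64(0.0012531889812275323)) index (array([0.60240239, 0.18199403, 0.03582963]), np.float64(0.0008906542432457452))
up-left corner (array([0.45511231, 0.20307284, 0.17686642]), np.float64(0.08129281748017926)) upR (array([0.417022  , 0.22642778, 0.05272275]), np.float64(0.10122748138698648))
gear12 (array([ 0.48287631, -0.23217505,  0.05248239]), np.float64(0.005941658332096983))
297.76110904319233 [[ 0.301  0.913  0.276  0.117]
 [ 0.954 -0.287 -0.089  0.619]
 [-0.002  0.29  -0.957  0.373]
 [ 0.     0.     0.     1.   ]]
[[-0.954  0.3   -0.001]
 [ 0.3    0.954 -0.002]
 [ 0.    -0.002 -1.   ]]
```

>>> move_arm(
  targets=[
    {"dx":0.8,"dy":-1},
    {"dx":0.8,"dy":-1},
    {"dx":0.8,"dy":-1},
    {"dx":0.8,"dy":-1},
    {"dx":0.8,"dy":-1},
    {"dx":0.8,"dy":-1},
    {"dx":0.8,"dy":-1},
    {"dx":0.8,"dy":-1},
    {"dx":0.8,"dy":-1},
    {"dx":0.8,"dy":-1},
  ],
)

```text
schema error: expected keys dx, dy, dz, rx, ry, rz
```

>>> move_arm(
  targets=[
    {"dx":0.9,"dy":-1},
    {"dx":0.9,"dy":-1},
    {"dx":0.9,"dy":-1},
    {"dx":0.9,"dy":-1},
    {"dx":0.9,"dy":-1},
    {"dx":0.9,"dy":-1},
    {},
    {},
    {},
    {},
  ],
)

```text
schema error: expected keys dx, dy, dz, rx, ry, rz
```

Run:
```python
from h import *
s=sensors.sense();print(s['t'],s['tcp_pos'],s['tool_rot'],s['q'].round(2))
m=cams.camera_model("wrist");im=cams.snapshot("wrist");np.save("pics/w1.npy",im);np.savez("pics/w1m.npz",**m)
cv2.imwrite("pics/w1.png",cv2.resize(im[:,:,::-1],(784,588),interpolation=cv2.INTER_CUBIC))
```

```text
0.1 [0.18724952 0.59563894 0.2304371 ] [ 1.51792175e-01  9.88411972e-01 -9.06803817e-04 -2.93530139e-04] [ 1.09  0.53  1.43 -0.    1.18 -0.18]
```

View pics/w1.png

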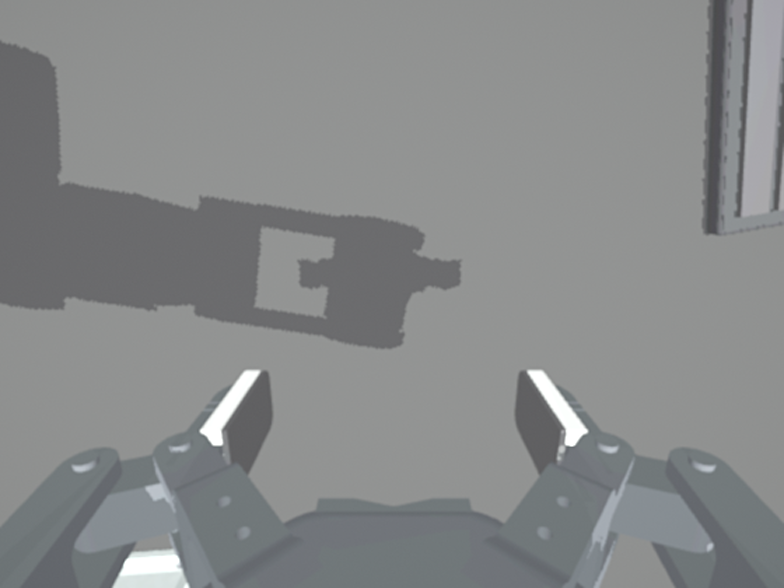

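>>> move_arm(
  targets=[
    {"dx":0.8,"dy":-1,"dz":0,"rx":0,"ry":0,"rz":0},
    {"dx":0.8,"dy":-1,"dz":0,"rx":0,"ry":0,"rz":0},
    {"dx":0.8,"dy":-1,"dz":0,"rx":0,"ry":0,"rz":0},
    {"dx":0.8,"dy":-1,"dz":0,"rx":0,"ry":0,"rz":0},
    {"dx":0.8,"dy":-1,"dz":0,"rx":0,"ry":0,"rz":0},
    {"dx":0.8,"dy":-1,"dz":0,"rx":0,"ry":0,"rz":0},
    {"dx":0.8,"dy":-1,"dz":0,"rx":0,"ry":0,"rz":0},
    {"dx":0.8,"dy":-1,"dz":0,"rx":0,"ry":0,"rz":0},
    {"dx":0.8,"dy":-1,"dz":0,"rx":0,"ry":0,"rz":0},
    {"dx":0.8,"dy":-1,"dz":0,"rx":0,"ry":0,"rz":0},
  ],
)

```text
t: 1.4
tcp_pos: [0.3879, 0.3452, 0.2311]
tool_rot: [0.152, 0.988, -0.0, -0.0]
force: [-0.1, 0.4, 0.5]
finger_gap: 0.995
gripper_force: 0.0
```

>>> move_arm(
  targets=[
    {"dx":0.9,"dy":-1,"dz":0,"rx":0,"ry":0,"rz":0},
    {"dx":0.9,"dy":-1,"dz":0,"rx":0,"ry":0,"rz":0},
    {"dx":0.9,"dy":-1,"dz":0,"rx":0,"ry":0,"rz":0},
    {"dx":0.9,"dy":-1,"dz":0,"rx":0,"ry":0,"rz":0},
    {"dx":0.9,"dy":-1,"dz":0,"rx":0,"ry":0,"rz":0},
    {"dx":0.9,"dy":-1,"dz":0,"rx":0,"ry":0,"rz":0},
    {"dx":0,"dy":0,"dz":0,"rx":0,"ry":0,"rz":0},
    {"dx":0,"dy":0,"dz":0,"rx":0,"ry":0,"rz":0},
    {"dx":0,"dy":0,"dz":0,"rx":0,"ry":0,"rz":0},
    {"dx":0,"dy":0,"dz":0,"rx":0,"ry":0,"rz":0},
  ],
)

```text
t: 2.65
tcp_pos: [0.5218, 0.1969, 0.2314]
tool_rot: [0.151, 0.989, -0.0, -0.0]
force: [-0.8, -0.5, -0.6]
finger_gap: 1.0
gripper_force: 0.0
```

```bash
cat > look.py <<'E'
from h import *
import sys
n=sys.argv[1]
s=sensors.sense();print(s['t'],s['tcp_pos'].round(4),s['tool_rot'].round(4),s['q'].round(2),s['force'].round(1),s['finger_gap'])
m=cams.camera_model("wrist");im=cams.snapshot("wrist");np.save(f"pics/{n}.npy",im);np.savez(f"pics/{n}m.npz",**m)
cv2.imwrite(f"pics/{n}.png",cv2.resize(im[:,:,::-1],(784,588),interpolation=cv2.INTER_CUBIC))
E
python3 look.py w2
```

```text
2.65 [0.5218 0.1969 0.2314] [ 1.511e-01  9.885e-01 -0.000e+00 -1.000e-04] [ 0.16  0.44  1.6   0.    1.1  -1.11] [-0.8 -0.5 -0.6] 0.9996381685917186
```

View pics/w2.png

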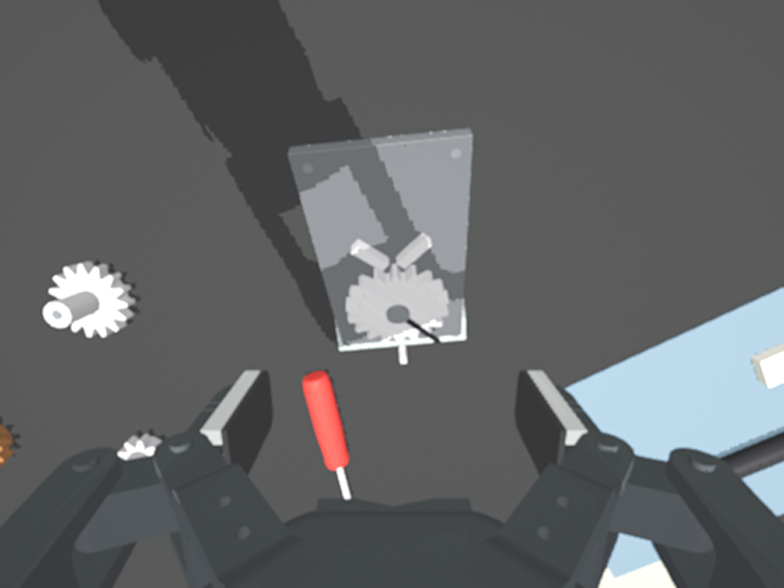

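```bash
cat >> h.py <<'E'
def deckT(p):
    c,s=np.cos(p[2]),np.sin(p[2]);a=np.sqrt(3)/2
    x=np.array([a*c,a*s,.5]);z=np.array([-.5*c,-.5*s,a]);return np.c_[x,np.cross(z,x),z],np.array([p[0],p[1],.066])
E
python3 - <<'E'
from h import *
from scipy.optimize import least_squares
k=560/784
W=dict(np.load("pics/w2m.npz"));T,S=cams.camera_model("top"),cams.camera_model("scene")
# deck y: z cross x ; image-left in w2 = world -y side
obs=[(W,(398,313),(-30,0,26)),(W,(291,157),(95,55,0)),(W,(471,136),(95,-55,0)),
 (T,(227,269),(-30,0,26)),(S,(541,395),(-30,0,26)),(S,(562,304),(95,55,0)),(S,(629,346),(95,-55,0)),(W,(340,347),(-95,55,0)),(W,(465,339),(-95,-55,0)),(T,(211,241),(-95,-55,0)),(T,(273,254),(-95,55,0))]
def res(p,n=7):
    Rm,o=deckT(p);return np.ravel([proj(m,Rm@(np.array(q)/1000)+o)-np.array(uv)*k for m,uv,q in obs[:n]])
f=least_squares(res,[.52,.195,np.pi],loss='soft_l1');print(f.x,np.degrees(f.x[2]));print(res(f.x,11).reshape(-1,2).round(1))
np.save("deck.npy",f.x);Rm,o=deckT(f.x);print("seat",Rm@[.03,0,.04]+o,"master",Rm@[-.03,0,.026]+o)
for n,m in(("w2",W),):
    for uv in((398,313),(437,341)):
        c,d=ray(m,uv[0]*k,uv[1]*k);d2,c2=Rm.T@d,Rm.T@(c-o);print(((c2+d2*(.026-c2[2])/d2[2])*1000).round(1))
E
```

```text
[0.51585318 0.19976289 2.93576649] 168.20702932373942
[[ 0.1  2.9]
 [-2.8 -0.7]
 [ 1.3  0.4]
 [-0.5 -2. ]
 [ 0.7 -0.2]
 [-1.1 -2. ]
 [ 1.5 -0.9]
 [ 1.9 -0.2]
 [-2.4 -2.2]
 [-0.4  0.3]
 [-2.1  1. ]]
seat [0.50999866 0.20098521 0.11564102] master [0.55401116 0.19179616 0.07351666]
[-25.2  -0.3  26. ]
[-64.6 -29.5  26. ]
```

>>> move_arm(
  targets=[
    {"dx":-0.1,"dy":-1,"dz":0,"rx":0,"ry":0,"rz":0},
    {"dx":-0.1,"dy":-1,"dz":0,"rx":0,"ry":0,"rz":0},
    {"dx":-0.1,"dy":-1,"dz":0,"rx":0,"ry":0,"rz":0},
    {"dx":-0.1,"dy":-1,"dz":0,"rx":0,"ry":0,"rz":0},
    {"dx":-0.1,"dy":-1,"dz":0,"rx":0,"ry":0,"rz":0},
    {"dx":-0.1,"dy":-1,"dz":0,"rx":0,"ry":0,"rz":0},
    {"dx":-0.1,"dy":-1,"dz":0,"rx":0,"ry":0,"rz":0},
    {"dx":-0.1,"dy":-1,"dz":0,"rx":0,"ry":0,"rz":0},
    {"dx":-0.1,"dy":-1,"dz":0,"rx":0,"ry":0,"rz":0},
    {"dx":-0.1,"dy":-1,"dz":0,"rx":0,"ry":0,"rz":0},
  ],
  claw=50,
)

```text
t: 3.95
tcp_pos: [0.4974, -0.0542, 0.2315]
tool_rot: [0.151, 0.988, -0.0, 0.0]
force: [0.4, 0.3, 0.5]
finger_gap: 0.498
gripper_force: 0.0
```

>>> move_arm(
  targets=[
    {"dx":-0.1,"dy":-1,"dz":-0.25,"rx":0,"ry":0,"rz":0},
    {"dx":-0.1,"dy":-1,"dz":-0.25,"rx":0,"ry":0,"rz":0},
    {"dx":-0.1,"dy":-1,"dz":-0.25,"rx":0,"ry":0,"rz":0},
    {"dx":-0.1,"dy":-1,"dz":-0.25,"rx":0,"ry":0,"rz":0},
    {"dx":-0.1,"dy":-1,"dz":-0.25,"rx":0,"ry":0,"rz":0},
    {"dx":0,"dy":-1,"dz":-0.25,"rx":0,"ry":0,"rz":0},
    {"dx":0,"dy":-1,"dz":-0.25,"rx":0,"ry":0,"rz":0},
    {"dx":0,"dy":0,"dz":-0.25,"rx":0,"ry":0,"rz":0},
    {"dx":0,"dy":0,"dz":0,"rx":0,"ry":0,"rz":0},
    {"dx":0,"dy":0,"dz":0,"rx":0,"ry":0,"rz":0},
  ],
)

```text
t: 5.2
tcp_pos: [0.485, -0.2276, 0.1814]
tool_rot: [0.151, 0.988, 0.0, -0.0]
force: [0.6, -1.1, -0.3]
finger_gap: 0.501
gripper_force: 0.0
```

```bash
python3 look.py w3
python3 - <<'E'
from h import *
im=cv2.imread("pics/w3.png");cv2.imwrite("pics/w3c.png",cv2.resize(np.load("pics/w3.npy")[60:340,120:440,::-1],None,fx=2.1,fy=2.1,interpolation=cv2.INTER_CUBIC))
E
```

```text
5.2 [ 0.485  -0.2276  0.1814] [ 1.512e-01  9.885e-01  2.000e-04 -2.000e-04] [-0.65  0.48  1.71  0.    0.96 -1.91] [ 0.6 -1.1 -0.3] 0.501181198308141
```

View pics/w3c.png

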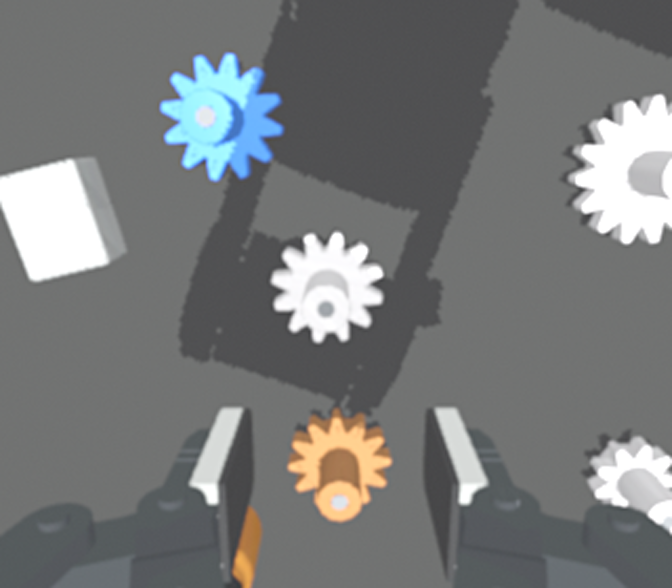

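```bash
cat >> h.py <<'E'
def planepts(m,u,v,Rm,o,h):
    """pixels -> frame (Rm,o) points on plane z=h"""
    E=np.array(m["extrinsics"]);c=Rm.T@(-E[:3,:3].T@E[:3,3]-o)
    d=Rm.T@E[:3,:3].T@np.array([(u-m["cx"])/m["fx"],(v-m["cy"])/m["fy"],np.ones(len(u))])
    return (c[:,None]+d*(h-c[2])/d[2])[:2].T
def phase(xy,n,r0,r1):
    r=np.hypot(*xy.T);a=np.arctan2(xy[:,1],xy[:,0])[(r>r0)&(r<r1)]
    s=np.exp(1j*n*a).mean();return np.degrees(np.angle(s)/n),abs(s),len(a)
E
python3 - <<'E'
from h import *
W=dict(np.load("pics/w3m.npz"));im=np.load("pics/w3.npy")
print("knob",onz(W,274.8,206.7,.058),"expected px",proj(W,np.array([.485,-.232,.022])))
big=cv2.resize(im,None,fx=4,fy=4,interpolation=cv2.INTER_CUBIC)
w=(big.min(2)>125).astype(np.uint8);n,l,st,ce=cv2.connectedComponentsWithStats(w)
i=l[4*190,4*275];print(st[i]/4,ce[i]/4)
for thr in(125,):
    c=max(cv2.findContours((l==i).astype(np.uint8),0,2)[0],key=len);(cx,cy),rad=cv2.minEnclosingCircle(c)
    v,u=np.nonzero(l==i);u=(u+.5)/4-.5;v=(v+.5)/4-.5
    cc=onz(W,cx/4,cy/4,.022);print("disc",cc,rad/4)
    P=planepts(W,u,v,np.eye(3),np.zeros(3),.022)
    for cen in(cc[:2],onz(W,274.8,206.7,.058)[:2]):print(cen,phase(P-cen,12,.022,.030),np.percentile(np.hypot(*(P-cen).T),99))
E
```

```text
knob [ 0.4840879  -0.23218607  0.058     ] expected px [275.89556097 198.15241236]
[ 248.75  169.5    54.5    54.25 7838.25] [275.94591427 196.43881766]
disc [ 0.48350721 -0.23125426  0.022     ] 27.662689208984375
[ 0.48350721 -0.23125426] (np.float64(1.3889001208935787), np.float64(0.3994888175068791), 9680) 0.028661350100483592
[ 0.4840879  -0.23218607] (np.float64(1.3571811804069371), np.float64(0.40360987333881254), 9713) 0.02870395681128026
```

>>> move_arm(
  targets=[
    {"dx":-0.04,"dy":-0.18,"dz":-0.8,"rx":0,"ry":0,"rz":0},
    {"dx":0,"dy":0,"dz":-0.8,"rx":0,"ry":0,"rz":0},
    {"dx":0,"dy":0,"dz":-0.8,"rx":0,"ry":0,"rz":0},
    {"dx":0,"dy":0,"dz":-0.8,"rx":0,"ry":0,"rz":0},
    {"dx":0,"dy":0,"dz":-0.8,"rx":0,"ry":0,"rz":0},
    {"dx":0,"dy":0,"dz":-0.8,"rx":0,"ry":0,"rz":0},
    {"dx":0,"dy":0,"dz":-0.8,"rx":0,"ry":0,"rz":0},
    {"dx":0,"dy":0,"dz":-0.6,"rx":0,"ry":0,"rz":0},
    {"dx":0,"dy":0,"dz":0,"rx":0,"ry":0,"rz":0},
    {"dx":0,"dy":0,"dz":0,"rx":0,"ry":0,"rz":0},
  ],
)

```text
t: 6.5
tcp_pos: [0.4844, -0.2334, 0.0268]
tool_rot: [0.152, 0.988, -0.0, 0.0]
force: [0.1, -0.8, -0.2]
finger_gap: 0.502
gripper_force: 0.0
```

>>> move_arm(
  targets=[
    {"dx":0,"dy":0,"dz":0,"rx":0,"ry":0,"rz":0},
    {"dx":0,"dy":0,"dz":0,"rx":0,"ry":0,"rz":0},
    {"dx":0,"dy":0,"dz":0,"rx":0,"ry":0,"rz":0},
    {"dx":0,"dy":0,"dz":0,"rx":0,"ry":0,"rz":0},
    {"dx":0,"dy":0,"dz":0,"rx":0,"ry":0,"rz":0},
    {"dx":0,"dy":0,"dz":1,"rx":0,"ry":0,"rz":0},
    {"dx":0,"dy":0,"dz":1,"rx":0,"ry":0,"rz":0},
    {"dx":0,"dy":0,"dz":1,"rx":0,"ry":0,"rz":0},
    {"dx":0,"dy":0,"dz":1,"rx":0,"ry":0,"rz":0},
    {"dx":0,"dy":0,"dz":1,"rx":0,"ry":0,"rz":0},
  ],
  claw=0,
  newtons=50,
)

```text
t: 7.75
tcp_pos: [0.4835, -0.233, 0.1517]
tool_rot: [0.152, 0.988, 0.0, -0.001]
force: [-0.6, 0.1, -1.6]
finger_gap: 0.244
gripper_force: 49.0
```

Run:
```python
from h import *
W=dict(np.load("pics/w2m.npz"));im=np.load("pics/w2.npy");p=np.load("deck.npy");Rm,o=deckT(p)
g=im.mean(2);v,u=np.mgrid[170:260,230:335];P=planepts(W,u.ravel(),v.ravel(),Rm,o,.022)
# rectify deck plane h=22 -> 0.25 mm/px image
def rect(h,x0=-80,x1=75,y0=-60,y1=60,s=5):
    xs,ys=np.meshgrid(np.arange(y1,y0,-1/s),np.arange(x1,x0,-1/s)) # cols: y from + to -, rows x from up to down
    q=Rm@np.array([ys.ravel()/1000,xs.ravel()/1000,np.full(xs.size,h/1000)])+o[:,None]
    E=W["extrinsics"];c=E[:3,:3]@q+E[:3,3:];uu=(W["fx"]*c[0]/c[2]+W["cx"]).reshape(xs.shape).astype(np.float32);vv=(W["fy"]*c[1]/c[2]+W["cy"]).reshape(xs.shape).astype(np.float32)
    return cv2.remap(im,uu,vv,cv2.INTER_CUBIC)
r=rect(22);cv2.imwrite("pics/r2.png",r[:,:,::-1])
s=sensors.sense();R0=R.from_quat(s['tool_rot']).as_matrix()
a=np.radians(1.4);Rt=Rm@R.from_euler('z',a).as_matrix()@np.diag([1,-1,-1.])
print("rotvec deg",np.degrees(R.from_matrix(Rt@R0.T).as_rotvec()))
for q in((70,0,60),(50,0,40),(50,0,26.8),(30,0,26.8)):print(q,(Rm@(np.array(q)/1000)+o).round(4))
print(s['tcp_pos'],Rm.round(3))
```

```text
rotvec deg [ 7.90670518 28.8919132   6.91635913]
(70, 0, 60) [0.4859 0.206  0.153 ]
(50, 0, 40) [0.493  0.2045 0.1256]
(50, 0, 26.8) [0.4866 0.2059 0.1142]
(30, 0, 26.8) [0.5035 0.2023 0.1042]
[ 0.48346081 -0.23304086  0.15172627] [[-0.848 -0.204  0.489]
 [ 0.177 -0.979 -0.102]
 [ 0.5   -0.     0.866]]
```

View pics/r2.png

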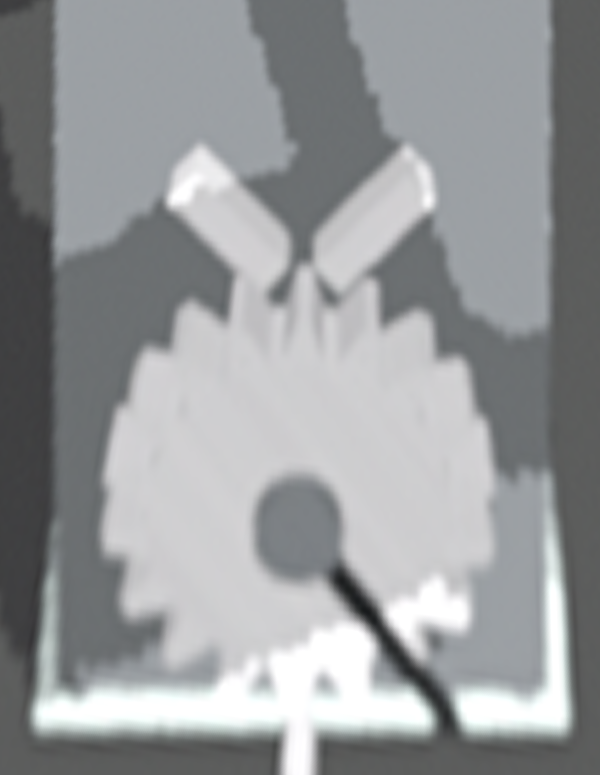

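>>> move_arm(
  targets=[
    {"dx":0,"dy":1,"dz":0.3,"rx":0.023,"ry":0.097,"rz":0.018},
    {"dx":0,"dy":1,"dz":0.3,"rx":0.023,"ry":0.097,"rz":0.018},
    {"dx":0,"dy":1,"dz":0.3,"rx":0.023,"ry":0.097,"rz":0.018},
    {"dx":0,"dy":1,"dz":0.3,"rx":0.023,"ry":0.097,"rz":0.018},
    {"dx":0,"dy":1,"dz":0.2,"rx":0.023,"ry":0.097,"rz":0.018},
    {"dx":0,"dy":1,"dz":0,"rx":0.023,"ry":0.097,"rz":0.018},
    {"dx":0,"dy":1,"dz":0,"rx":0.023,"ry":0.097,"rz":0.018},
    {"dx":0,"dy":1,"dz":0,"rx":0.023,"ry":0.097,"rz":0.018},
    {"dx":0,"dy":1,"dz":0,"rx":0.023,"ry":0.097,"rz":0.018},
    {"dx":0,"dy":1,"dz":0,"rx":0.023,"ry":0.097,"rz":0.018},
  ],
)

```text
t: 9.0
tcp_pos: [0.4839, 0.0174, 0.1859]
tool_rot: [0.1, 0.961, 0.021, -0.258]
force: [-1.0, -0.4, -1.2]
finger_gap: 0.241
gripper_force: 49.1
```

>>> move_arm(
  targets=[
    {"dx":0,"dy":1,"dz":0,"rx":0,"ry":0,"rz":0},
    {"dx":0,"dy":1,"dz":0,"rx":0,"ry":0,"rz":0},
    {"dx":0,"dy":1,"dz":0,"rx":0,"ry":0,"rz":0},
    {"dx":0,"dy":1,"dz":0,"rx":0,"ry":0,"rz":0},
    {"dx":0,"dy":1,"dz":0,"rx":0,"ry":0,"rz":0},
    {"dx":0,"dy":1,"dz":0,"rx":0,"ry":0,"rz":0},
    {"dx":0,"dy":1,"dz":0,"rx":0,"ry":0,"rz":0},
    {"dx":0,"dy":0.5,"dz":0,"rx":0,"ry":0,"rz":0},
    {"dx":0,"dy":0,"dz":0,"rx":0,"ry":0,"rz":0},
    {"dx":0,"dy":0,"dz":0,"rx":0,"ry":0,"rz":0},
  ],
)

```text
t: 10.25
tcp_pos: [0.4841, 0.2034, 0.1861]
tool_rot: [0.101, 0.961, 0.02, -0.257]
force: [0.1, -0.7, -2.0]
finger_gap: 0.244
gripper_force: 49.1
```

```bash
cat > st.py <<'E'
from h import *
s=sensors.sense();Rm,o=deckT(np.load("deck.npy"));R0=R.from_quat(s['tool_rot']).as_matrix()
D=Rm.T@R0@np.diag([1,-1,-1.])
print(s['t'],s['tcp_pos'].round(4),"deck mm",(Rm.T@(s['tcp_pos']-o)*1e3).round(1),"rot deck",np.degrees(R.from_matrix(D).as_rotvec()).round(1),"q",s['q'].round(2),"F deck",(Rm.T@s['force']).round(1),round(s['finger_gap'],3))
E
python3 st.py; python3 look.py w4 >/dev/null;  python3 - <<'E'
from h import *
im=cams.snapshot("top");cv2.imwrite("pics/t4.png",cv2.resize(im[150:270,90:230,::-1],None,fx=4,fy=4,interpolation=cv2.INTER_CUBIC))
E
```

```text
10.25 [0.4841 0.2034 0.1861] deck mm [87.7  3.  88.1] rot deck [ 0.6  0.1 -0.3] q [ 0.1   0.66  1.43  0.14  1.55 -1.3 ] F deck [-1.2  0.7 -1.6] 0.244
```

View pics/w4.png

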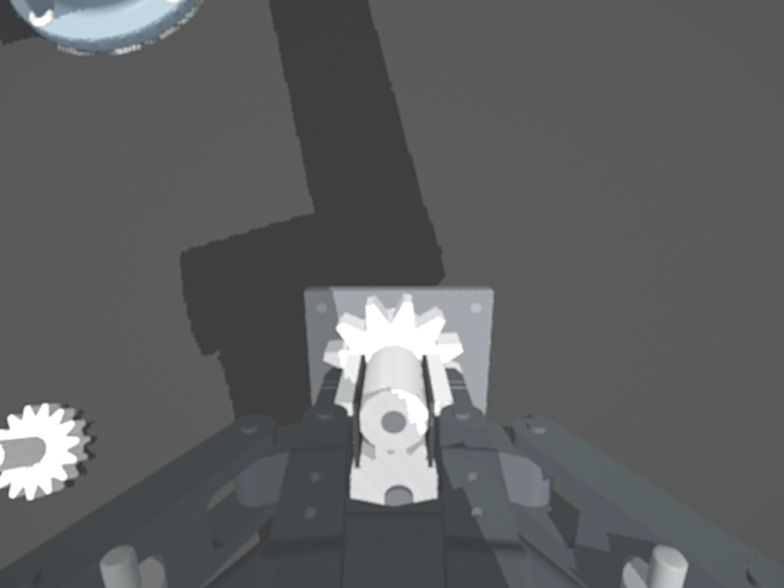

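Run:
```python
from h import *
k=560/784
W=dict(np.load("pics/w4m.npz"));im=np.load("pics/w4.npy");Rm,o=deckT(np.load("deck.npy"))
P=lambda u,v,h:(planepts(W,np.array([u*k]),np.array([v*k]),Rm,o,h)*1e3).round(1)
print("corners",P(305.5,293,0),P(493,292,0),"screws",P(321,308,0),P(476,308,0))
print("knobtop",P(394,421,.058-.0268+.0881))
g=im.astype(int)
for r in(215,225,235):print(r,[int(x) for x in g[r,215:232].mean(1)],[int(x) for x in g[r,345:357].mean(1)])
```

```text
corners [[94.9 53.5]] [[ 95.1 -54.6]] screws [[85.7 45.1]] [[ 85.4 -45.3]]
knobtop [[88.5  1.3]]
215 [62, 67, 89, 115, 122, 122, 121, 122, 121, 122, 122, 121, 122, 124, 123, 122, 122] [168, 168, 168, 169, 168, 172, 169, 137, 99, 89, 91, 92]
225 [63, 62, 74, 109, 123, 123, 122, 122, 122, 122, 121, 122, 121, 121, 121, 121, 122] [168, 169, 169, 169, 169, 165, 132, 97, 89, 91, 92, 91]
235 [63, 63, 62, 73, 106, 121, 123, 122, 122, 122, 123, 121, 122, 122, 122, 122, 121] [168, 168, 168, 170, 168, 146, 111, 92, 90, 91, 91, 92]
```

>>> move_arm(
  targets=[
    {"dx":0.07,"dy":0,"dz":-0.385,"rx":0,"ry":0,"rz":0},
    {"dx":0.07,"dy":0,"dz":-0.385,"rx":0,"ry":0,"rz":0},
    {"dx":0.07,"dy":0,"dz":-0.385,"rx":0,"ry":0,"rz":0},
    {"dx":0.07,"dy":0,"dz":-0.385,"rx":0,"ry":0,"rz":0},
    {"dx":0.07,"dy":0,"dz":-0.385,"rx":0,"ry":0,"rz":0},
    {"dx":0.07,"dy":0,"dz":-0.385,"rx":0,"ry":0,"rz":0},
    {"dx":-0.09,"dy":0.02,"dz":-0.16,"rx":0,"ry":0,"rz":0},
    {"dx":-0.09,"dy":0.02,"dz":-0.16,"rx":0,"ry":0,"rz":0},
    {"dx":-0.09,"dy":0.02,"dz":-0.16,"rx":0,"ry":0,"rz":0},
    {"dx":0,"dy":0,"dz":0,"rx":0,"ry":0,"rz":0},
  ],
)

```text
t: 11.6
tcp_pos: [0.4873, 0.2058, 0.1165]
tool_rot: [0.1, 0.961, 0.021, -0.257]
force: [-0.5, 0.2, -1.8]
finger_gap: 0.237
gripper_force: 49.1
```

```bash
python3 st.py; python3 look.py w5 >/dev/null;  python3 - <<'E'
from h import *
k=560/784
a=cams.snapshot("top")[150:270,90:230];b=cams.snapshot("scene")[190:350,330:470]
a=cv2.resize(a,(392,336),interpolation=cv2.INTER_CUBIC);b=cv2.resize(b,(392,448),interpolation=cv2.INTER_CUBIC)
o=np.zeros((448,784,3),np.uint8);o[:336,:392]=a;o[:,392:]=b;cv2.imwrite("pics/ts5.png",o[:,:,::-1])
E
```

```text
11.6 [0.4873 0.2058 0.1165] deck mm [50.5 -0.  29.1] rot deck [ 0.6  0.1 -0.3] q [ 0.11  0.76  1.46  0.14  1.43 -1.31] F deck [-0.4 -0.1 -1.8] 0.237
```

View pics/ts5.png

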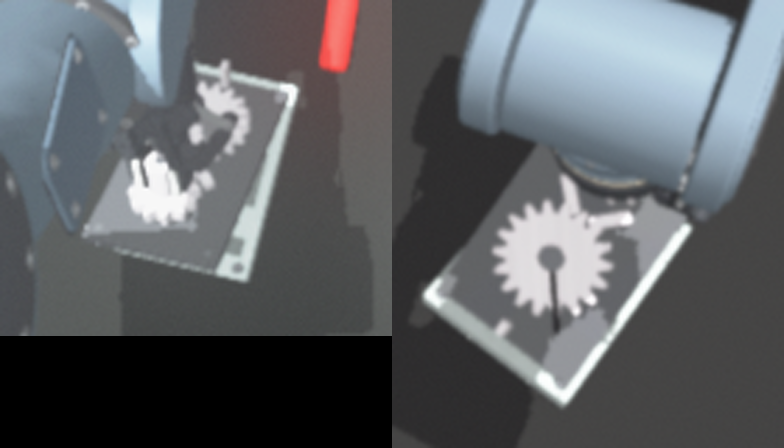

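```bash
cat > mast.py <<'E'
from h import *
def master(off=np.zeros(2),save=None):
    S=cams.camera_model("scene");im=cams.snapshot("scene")
    if save:np.save(save,im)
    Rm,o=deckT(np.load("deck.npy"));s=10
    n=1000 # px 0.1 mm, +-50 mm; row=-x, col=-y ; centre master axis
    def rect(h):
        j,i=np.meshgrid(np.arange(n),np.arange(n));q=Rm@np.array([(-.03+(n/2-i)/s/1e3).ravel(),((n/2-j)/s/1e3).ravel(),np.full(n*n,h)])+o[:,None]
        E=S["extrinsics"];c=np.array(E)[:3,:3]@q+np.array(E)[:3,3:]
        return cv2.remap(im,(S["fx"]*c[0]/c[2]+S["cx"]).reshape(n,n).astype(np.float32),(S["fy"]*c[1]/c[2]+S["cy"]).reshape(n,n).astype(np.float32),cv2.INTER_CUBIC)
    return rect(.022),rect(.026)
if __name__=="__main__":
    a,b=master(save="pics/s.npy")
    g=a.mean(2);w=((g>145)).astype(np.uint8)
    nn,l,st,ce=cv2.connectedComponentsWithStats(w);i=l[380:620,380:620];i=np.bincount(i[i>0]).argmax()
    print("blob",st[i],ce[i])
    v,u=np.nonzero(l==i);P=np.c_[500-v,500-u]/10e3
    # pointer: dark pixels on plane 26
    d=(b.mean(2)<70).astype(np.uint8);nn,l2,st2,c2=cv2.connectedComponentsWithStats(d)
    for k in range(1,nn):
        if 500<st2[k,4]<20000:
            vv,uu=np.nonzero(l2==k);X=np.c_[500-vv,500-uu]/10.;m=X.mean(0);e=np.linalg.svd(X-m,full_matrices=False)[2][0];e*=np.sign(e@m)
            print("dark",m.round(1),st2[k,4],"dir th",np.degrees(np.arctan2(-e[1],-e[0])).round(1),"extent",(X@e).min().round(1),(X@e).max().round(1),"perp",(m[0]*e[1]-m[1]*e[0]).round(1))
    # shaft: mid-grey disc near centre
    for cen in (np.zeros(2),):
        for dx in(-.002,0,.002):
            for dy in(-.002,0,.002):
                Q=P-[dx,dy];f=phase(Q,18,.0335,.041);r=np.hypot(*Q.T)
                print(dx,dy,np.round(f,2))
    cv2.imwrite("pics/m.png",a[:,:,::-1])
E
python3 mast.py
```

```text
blob [    95      0    905    904 465816] [512.47605492 433.72446846]
dark [-34.  -24.9] 3598 dir th 39.7 extent 35.3 47.6 perp 2.5
-0.002 -0.002 [-2.5400e+00  1.1000e-01  8.6325e+04]
-0.002 0 [-1.8400e+00  3.0000e-01  8.5428e+04]
-0.002 0.002 [-1.5800e+00  3.2000e-01  8.3448e+04]
0 -0.002 [-2.2600e+00  1.5000e-01  8.8981e+04]
0 0 [-1.7500e+00  3.6000e-01  8.7732e+04]
0 0.002 [-1.5400e+00  3.8000e-01  8.5036e+04]
0.002 -0.002 [-2.2300e+00  5.0000e-02  9.0119e+04]
0.002 0 [-1.5400e+00  1.9000e-01  8.9669e+04]
0.002 0.002 [-1.2700e+00  1.9000e-01  8.8369e+04]
```

View pics/m.png

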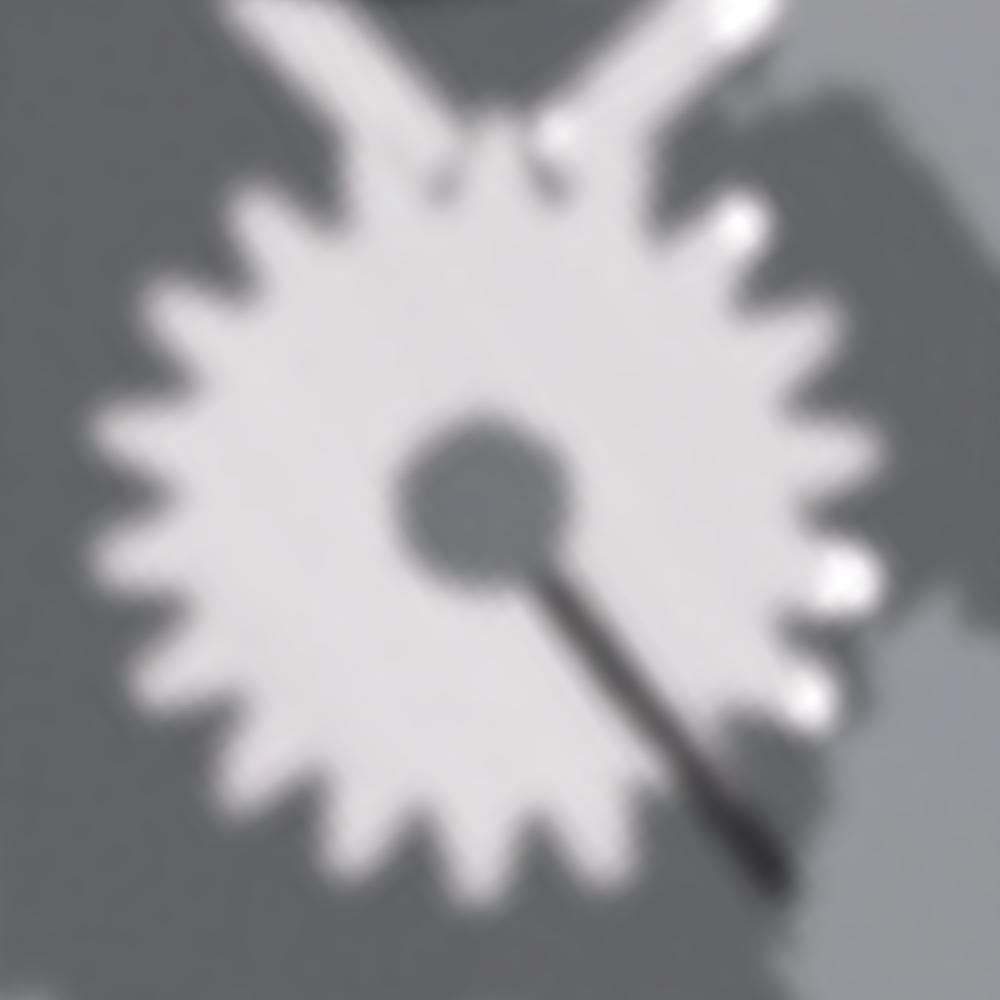

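>>> move_arm(
  targets=[
    {"dx":-0.05,"dy":-0.02,"dz":-0.08,"rx":0,"ry":0,"rz":-0.05},
    {"dx":0,"dy":0,"dz":0,"rx":0,"ry":0,"rz":0},
    {"dx":0,"dy":0,"dz":0,"rx":0,"ry":0,"rz":0},
    {"dx":-0.02,"dy":0,"dz":-0.035,"rx":0,"ry":0,"rz":0},
    {"dx":0,"dy":0,"dz":0,"rx":0,"ry":0,"rz":0},
    {"dx":0,"dy":0,"dz":0,"rx":0,"ry":0,"rz":0},
    {"dx":0,"dy":0,"dz":0,"rx":0,"ry":0,"rz":0},
    {"dx":0,"dy":0,"dz":0,"rx":0,"ry":0,"rz":0},
    {"dx":0,"dy":0,"dz":0,"rx":0,"ry":0,"rz":0},
    {"dx":0,"dy":0,"dz":0,"rx":0,"ry":0,"rz":0},
  ],
)

```text
t: 13.05
tcp_pos: [0.4865, 0.2052, 0.114]
tool_rot: [0.113, 0.96, 0.024, -0.256]
force: [2.2, -0.5, 5.0]
finger_gap: 0.24
gripper_force: 49.8
```

```bash
python3 st.py
```

```text
13.05 [0.4865 0.2052 0.114 ] deck mm [49.9  0.7 26.6] rot deck [-0.2  0.2 -1.6] q [ 0.1   0.76  1.47  0.15  1.42 -1.3 ] F deck [0.5 0.1 5.4] 0.24
```

>>> move_arm(
  targets=[
    {"dx":0.1,"dy":-0.021,"dz":-0.059,"rx":0,"ry":0,"rz":0},
    {"dx":0.1,"dy":-0.021,"dz":-0.059,"rx":0,"ry":0,"rz":0},
    {"dx":0.1,"dy":-0.021,"dz":-0.059,"rx":0,"ry":0,"rz":0},
    {"dx":0.1,"dy":-0.021,"dz":-0.059,"rx":0,"ry":0,"rz":0},
    {"dx":0.1,"dy":-0.021,"dz":-0.059,"rx":0,"ry":0,"rz":0},
    {"dx":0.1,"dy":-0.021,"dz":-0.059,"rx":0,"ry":0,"rz":0},
    {"dx":0,"dy":0,"dz":0,"rx":0,"ry":0,"rz":0},
    {"dx":0,"dy":0,"dz":0,"rx":0,"ry":0,"rz":0},
    {"dx":0,"dy":0,"dz":0,"rx":0,"ry":0,"rz":0},
    {"dx":0,"dy":0,"dz":0,"rx":0,"ry":0,"rz":0},
  ],
)

```text
t: 14.3
tcp_pos: [0.4999, 0.2026, 0.1062]
tool_rot: [0.113, 0.959, 0.025, -0.258]
force: [-0.5, 0.2, 10.5]
finger_gap: 0.243
gripper_force: 50.2
```

```bash
python3 st.py; python3 mast.py|head -5
```

```text
14.3 [0.4999 0.2026 0.1062] deck mm [34.1  0.5 26.7] rot deck [-0.2 -0.1 -1.6] q [ 0.09  0.78  1.44  0.15  1.43 -1.3 ] F deck [ 5.7 -0.1  8.8] 0.243
blob [    95      0    905    904 460304] [548.11201728 443.52905906]
dark [41.4 -7.7] 5505 dir th 123.5 extent 12.6 42.0 perp -30.3
dark [-33.6 -24.6] 3374 dir th 40.4 extent 35.3 46.7 perp 3.1
-0.002 -0.002 [-2.5900e+00  1.2000e-01  7.0648e+04]
-0.002 0 [-1.8500e+00  3.5000e-01  6.8066e+04]
```

>>> move_arm(
  targets=[
    {"dx":0.037,"dy":-0.008,"dz":-0.0145,"rx":0,"ry":0,"rz":0},
    {"dx":0.037,"dy":-0.008,"dz":-0.0145,"rx":0,"ry":0,"rz":0},
    {"dx":0.037,"dy":-0.008,"dz":-0.0145,"rx":0,"ry":0,"rz":0},
    {"dx":0.037,"dy":-0.008,"dz":-0.0145,"rx":0,"ry":0,"rz":0},
    {"dx":0.037,"dy":-0.008,"dz":-0.0145,"rx":0,"ry":0,"rz":0},
    {"dx":0,"dy":0,"dz":0,"rx":0,"ry":0,"rz":0},
    {"dx":0,"dy":0,"dz":0,"rx":0,"ry":0,"rz":0},
    {"dx":0,"dy":0,"dz":0,"rx":0,"ry":0,"rz":0},
    {"dx":0,"dy":0,"dz":0,"rx":0,"ry":0,"rz":0},
    {"dx":0,"dy":0,"dz":0,"rx":0,"ry":0,"rz":0},
  ],
)

```text
t: 15.6
tcp_pos: [0.5028, 0.2019, 0.1045]
tool_rot: [0.113, 0.959, 0.024, -0.26]
force: [-2.5, 1.0, 10.4]
finger_gap: 0.24
gripper_force: 50.2
```

```bash
python3 st.py; python3 mast.py|head -5
```

```text
15.6 [0.5028 0.2019 0.1045] deck mm [30.7  0.6 26.7] rot deck [-0.1 -0.3 -1.6] q [ 0.09  0.79  1.43  0.15  1.44 -1.31] F deck [ 7.5 -0.4  7.7] 0.24
blob [    95     40    905    864 430314] [545.66328309 470.21528233]
dark [ 38.4 -12. ] 3592 dir th 122.1 extent 20.1 37.8 perp -26.1
dark [-34. -25.] 3711 dir th 40.9 extent 35.2 47.6 perp 3.3
-0.002 -0.002 [-3.4100e+00  1.6000e-01  6.2327e+04]
-0.002 0 [-2.180e+00  3.800e-01  5.959e+04]
```

>>> move_arm(
  targets=[
    {"dx":0.045,"dy":-0.008,"dz":0,"rx":0,"ry":0,"rz":0},
    {"dx":0.045,"dy":-0.008,"dz":0,"rx":0,"ry":0,"rz":0},
    {"dx":0.045,"dy":-0.008,"dz":0,"rx":0,"ry":0,"rz":0},
    {"dx":0,"dy":0,"dz":0,"rx":0,"ry":0,"rz":0},
    {"dx":0,"dy":0,"dz":0,"rx":0,"ry":0,"rz":0},
    {"dx":0,"dy":0,"dz":0,"rx":0,"ry":0,"rz":0},
    {"dx":0,"dy":0,"dz":0,"rx":0,"ry":0,"rz":0},
    {"dx":0,"dy":0,"dz":0,"rx":0,"ry":0,"rz":0},
    {"dx":0,"dy":0,"dz":0,"rx":0,"ry":0,"rz":0},
    {"dx":0,"dy":0,"dz":0,"rx":0,"ry":0,"rz":0},
  ],
)

```text
t: 16.9
tcp_pos: [0.5036, 0.2013, 0.1042]
tool_rot: [0.112, 0.958, 0.024, -0.263]
force: [-5.3, 0.1, 8.5]
finger_gap: 0.238
gripper_force: 49.7
```

```bash
python3 st.py; python3 mast.py|head -5
```

```text
16.9 [0.5036 0.2013 0.1042] deck mm [29.8  1.  26.9] rot deck [-0.  -0.7 -1.6] q [ 0.09  0.8   1.42  0.15  1.44 -1.31] F deck [8.8 1.  4.7] 0.238
blob [    95     58    905    846 415117] [542.10521853 483.07791779]
dark [-34.  -24.9] 3582 dir th 40.5 extent 35.4 47.7 perp 3.1
-0.002 -0.002 [-4.030e+00  1.800e-01  5.935e+04]
-0.002 0 [-2.4300e+00  3.7000e-01  5.6954e+04]
-0.002 0.002 [-1.5900e+00  3.9000e-01  5.5396e+04]
```

>>> move_arm(
  targets=[
    {"dx":0,"dy":0,"dz":0,"rx":0.114,"ry":-0.024,"rz":0.202},
    {"dx":0,"dy":0,"dz":0,"rx":0.114,"ry":-0.024,"rz":0.202},
    {"dx":0,"dy":0,"dz":0,"rx":0.114,"ry":-0.024,"rz":0.202},
    {"dx":0,"dy":0,"dz":0,"rx":0.114,"ry":-0.024,"rz":0.202},
    {"dx":0,"dy":0,"dz":0,"rx":0.114,"ry":-0.024,"rz":0.202},
    {"dx":0,"dy":0,"dz":0,"rx":0.114,"ry":-0.024,"rz":0.202},
    {"dx":0,"dy":0,"dz":0,"rx":0.114,"ry":-0.024,"rz":0.202},
    {"dx":0,"dy":0,"dz":0,"rx":0,"ry":0,"rz":0},
    {"dx":0,"dy":0,"dz":0,"rx":0,"ry":0,"rz":0},
    {"dx":0,"dy":0,"dz":0,"rx":0,"ry":0,"rz":0},
  ],
)

```text
t: 18.2
tcp_pos: [0.5032, 0.2011, 0.1044]
tool_rot: [-0.294, 0.918, 0.132, -0.231]
force: [-6.2, 1.4, 9.1]
finger_gap: 0.238
gripper_force: 49.9
```

```bash
python3 st.py; python3 mast.py
```

```text
18.2 [0.5032 0.2011 0.1044] deck mm [30.2  1.3 26.9] rot deck [-0.4 -0.8 47.3] q [ 0.09  0.8   1.42  0.15  1.45 -2.16] F deck [10.  -0.1  4.7] 0.238
blob [    91     69    909    931 484188] [609.61471784 544.06185407]
dark [ 34.6 -10.5] 1817 dir th 112.4 extent 17.9 27.3 perp -28.0
dark [22.9 32.1] 3137 dir th -112.8 extent 35.3 43.4 perp 8.7
dark [13.3 42.8] 3790 dir th -128.4 extent 38.1 45.7 perp -16.2
dark [ 6.3 49. ] 943 dir th 177.9 extent 1.8 6.9 perp -49.2
dark [-43.2  -4.2] 4241 dir th 9.7 extent 36.3 49.5 perp 3.1
-0.002 -0.002 [5.0200e+00 1.6000e-01 6.9421e+04]
-0.002 0 [6.7900e+00 3.1000e-01 6.3456e+04]
-0.002 0.002 [7.750e+00 3.500e-01 5.958e+04]
0 -0.002 [5.2700e+00 2.0000e-01 7.0762e+04]
0 0 [6.6300e+00 3.8000e-01 6.6305e+04]
0 0.002 [7.5000e+00 3.9000e-01 6.3677e+04]
0.002 -0.002 [4.2600e+00 9.0000e-02 7.3353e+04]
0.002 0 [6.420e+00 1.800e-01 7.113e+04]
0.002 0.002 [7.5500e+00 1.7000e-01 6.9449e+04]
```

>>> move_arm(
  targets=[
    {"dx":0,"dy":0,"dz":0,"rx":0.086,"ry":-0.018,"rz":0.152},
    {"dx":0,"dy":0,"dz":0,"rx":0.086,"ry":-0.018,"rz":0.152},
    {"dx":0,"dy":0,"dz":0,"rx":0,"ry":0,"rz":0},
    {"dx":0,"dy":0,"dz":0,"rx":0,"ry":0,"rz":0},
    {"dx":0,"dy":0,"dz":0,"rx":0,"ry":0,"rz":0},
    {"dx":0,"dy":0,"dz":0,"rx":0,"ry":0,"rz":0},
    {"dx":0,"dy":0,"dz":0,"rx":0,"ry":0,"rz":0},
    {"dx":0,"dy":0,"dz":0,"rx":0,"ry":0,"rz":0},
    {"dx":0,"dy":0,"dz":0,"rx":0,"ry":0,"rz":0},
    {"dx":0,"dy":0,"dz":0,"rx":0,"ry":0,"rz":0},
  ],
)

```text
t: 19.5
tcp_pos: [0.5031, 0.2012, 0.1045]
tool_rot: [-0.377, 0.887, 0.152, -0.218]
force: [-5.2, 1.4, 9.7]
finger_gap: 0.242
gripper_force: 49.9
```

```bash
python3 st.py; python3 mast.py|grep -v "2 "
python3 - <<'E'
from h import *
im=np.load("pics/s.npy");cv2.imwrite("pics/s7.png",cv2.resize(im[220:330,330:460,::-1],None,fx=6,fy=5.4,interpolation=cv2.INTER_CUBIC)[:600])
a=im
E
```

```text
19.5 [0.5031 0.2012 0.1045] deck mm [30.3  1.2 26.9] rot deck [-0.5 -0.8 57.9] q [ 0.09  0.8   1.42  0.15  1.45 -2.34] F deck [ 9.5 -0.3  5.8] 0.242
blob [    96     71    904    929 475772] [635.99526664 545.42852038]
dark [22.  24.6] 7818 dir th -88.6 extent 16.0 31.0 perp 22.6
dark [ 8.7 33.8] 3100 dir th -42.4 extent 12.9 20.4 perp 30.8
dark [ 1.  39.3] 1731 dir th -68.8 extent 32.5 39.4 perp 15.1
0 0 [-5.2000e-01  3.4000e-01  6.3538e+04]
```

>>> move_arm(
  targets=[
    {"dx":-0.05,"dy":0.011,"dz":0.03,"rx":0,"ry":0,"rz":0},
    {"dx":-0.05,"dy":0.011,"dz":0.03,"rx":0,"ry":0,"rz":0},
    {"dx":-0.03,"dy":0.006,"dz":0.018,"rx":0,"ry":0,"rz":0},
    {"dx":0,"dy":0,"dz":0,"rx":0,"ry":0,"rz":0},
    {"dx":0,"dy":0,"dz":0,"rx":0,"ry":0,"rz":0},
    {"dx":0,"dy":0,"dz":0,"rx":0,"ry":0,"rz":0},
    {"dx":0,"dy":0,"dz":0,"rx":0,"ry":0,"rz":0},
    {"dx":0,"dy":0,"dz":0,"rx":0,"ry":0,"rz":0},
    {"dx":0,"dy":0,"dz":0,"rx":0,"ry":0,"rz":0},
    {"dx":0,"dy":0,"dz":0,"rx":0,"ry":0,"rz":0},
  ],
)

```text
t: 20.8
tcp_pos: [0.5033, 0.2016, 0.1044]
tool_rot: [-0.378, 0.888, 0.151, -0.214]
force: [-4.8, 1.2, 0.7]
finger_gap: 0.241
gripper_force: 49.2
```

```bash
python3 st.py; python3 mast.py|grep -v "002"
```

```text
20.8 [0.5033 0.2016 0.1044] deck mm [30.1  0.8 26.9] rot deck [-0.3 -0.3 57.9] q [ 0.09  0.79  1.42  0.15  1.44 -2.34] F deck [ 4.6 -0.2 -1.9] 0.241
blob [    96     33    904    967 486032] [639.36006683 535.46887242]
dark [ 37.  -10.9] 3775 dir th 123.2 extent 19.8 37.2 perp -25.0
dark [23.1 24.1] 9701 dir th -90.9 extent 15.8 31.8 perp 22.8
dark [21.1 49.4] 520 dir th 176.3 extent 15.0 20.1 perp -50.7
dark [ 9.3 33.6] 3162 dir th -36.7 extent 9.3 16.8 perp 32.4
dark [ 1.8 38.8] 1856 dir th -75.8 extent 33.7 40.1 perp 11.2
dark [-43.8   1.9] 3834 dir th -0.2 extent 37.1 49.3 perp 1.8
0 0 [-1.7600e+00  3.7000e-01  6.3302e+04]
```

```bash
cat > ptr.py <<'E'
from h import *
im=cams.snapshot("scene");S=cams.camera_model("scene");Rm,o=deckT(np.load("deck.npy"));E=np.array(S["extrinsics"])
def rect(h,xs,ys):
    Y,X=np.meshgrid(ys,xs);q=Rm@np.array([X.ravel(),Y.ravel(),np.full(X.size,h)])/1e3+o[:,None];c=E[:3,:3]@q+E[:3,3:]
    return cv2.remap(im,(S["fx"]*c[0]/c[2]+S["cx"]).reshape(X.shape).astype(np.float32),(S["fy"]*c[1]/c[2]+S["cy"]).reshape(X.shape).astype(np.float32),cv2.INTER_LINEAR).mean(2)
ys=np.arange(12,-12,-.25)
xs=np.arange(-40,-106,-4.)
r=rect(26,xs,ys)
for x,row in zip(xs,r):
    md=np.median(row);d=np.clip(md-row-10,0,None);b=np.clip(row-md-10,0,None)
    print(x,int(md),"dark y",round((d*ys).sum()/max(d.sum(),1),2),int(d.sum()),"bright y",round((b*ys).sum()/max(b.sum(),1),2),int(b.sum()))
# shaft: grey disc on bright face
xx=np.arange(-14,-48,-.25);yy=np.arange(16,-16,-.25);a=rect(26,xx,yy);m=((a<165)&(np.hypot(*np.meshgrid(yy-1,xx+30.5))<11)).astype(np.uint8);v,u=np.nonzero(m)
print("shaft",xx[v].mean(),yy[u].mean(),len(v)/16)
E
python3 ptr.py
```

```text
-40.0 214 dark y 1.31 1771 bright y 0.0 0
-44.0 218 dark y 1.33 1833 bright y 0.0 0
-48.0 218 dark y 1.31 1927 bright y 0.0 0
-52.0 218 dark y 1.53 1897 bright y 0.0 0
-56.0 218 dark y 1.44 1783 bright y 0.0 0
-60.0 194 dark y 1.75 1568 bright y -3.11 346
-64.0 132 dark y 2.49 676 bright y -4.27 1459
-68.0 103 dark y 2.24 247 bright y -7.96 405
-72.0 98 dark y 1.81 508 bright y 0.0 0
-76.0 98 dark y 1.89 535 bright y 0.0 0
-80.0 99 dark y 2.38 29 bright y 0.0 0
-84.0 106 dark y 0.0 0 bright y 0.73 1674
-88.0 109 dark y 9.72 8 bright y 0.9 2388
-92.0 126 dark y 0.0 0 bright y 1.07 1616
-96.0 170 dark y 0.0 0 bright y 0.0 0
-100.0 175 dark y 0.0 0 bright y 0.0 0
-104.0 156 dark y 0.0 0 bright y 0.0 0
shaft -31.091076115485563 1.2891732283464568 238.125
```

>>> move_arm(
  targets=[
    {"dx":0,"dy":0,"dz":0,"rx":-0.065,"ry":0.014,"rz":-0.116},
    {"dx":0,"dy":0,"dz":0,"rx":0,"ry":0,"rz":0},
    {"dx":0,"dy":0,"dz":0,"rx":0,"ry":0,"rz":0},
    {"dx":0,"dy":0,"dz":0,"rx":0,"ry":0,"rz":0},
    {"dx":0,"dy":0,"dz":0,"rx":0,"ry":0,"rz":0},
    {"dx":0,"dy":0,"dz":0,"rx":0,"ry":0,"rz":0},
    {"dx":0,"dy":0,"dz":0,"rx":0,"ry":0,"rz":0},
    {"dx":0,"dy":0,"dz":0,"rx":0,"ry":0,"rz":0},
    {"dx":0,"dy":0,"dz":0,"rx":0,"ry":0,"rz":0},
    {"dx":0,"dy":0,"dz":0,"rx":0,"ry":0,"rz":0},
  ],
)

```text
t: 22.15
tcp_pos: [0.5035, 0.2016, 0.1045]
tool_rot: [-0.346, 0.901, 0.143, -0.219]
force: [-5.0, 0.9, 0.5]
finger_gap: 0.241
gripper_force: 49.1
```

```bash
python3 st.py; python3 ptr.py | grep -E "^-(40|44|52|56|72|76|84|88)|shaft"
```

```text
22.15 [0.5035 0.2016 0.1045] deck mm [30.1  0.8 27.1] rot deck [-0.3 -0.3 53.9] q [ 0.09  0.79  1.42  0.15  1.44 -2.27] F deck [ 4.7  0.1 -2.2] 0.241
-40.0 213 dark y 1.07 1813 bright y 3.96 0
-44.0 218 dark y 0.82 1890 bright y 0.0 0
-52.0 218 dark y 0.86 2091 bright y 0.0 0
-56.0 217 dark y 0.72 2092 bright y 0.0 0
-72.0 98 dark y 0.61 534 bright y 0.0 0
-76.0 98 dark y 0.53 525 bright y 0.0 0
-84.0 106 dark y 0.0 0 bright y 0.75 1668
-88.0 109 dark y 9.0 1 bright y 0.89 2378
shaft -31.094374342797057 1.277536803364879 237.75
```

>>> move_arm(
  targets=[
    {"dx":-0.034,"dy":0.007,"dz":0.02,"rx":0,"ry":0,"rz":0},
    {"dx":-0.034,"dy":0.007,"dz":0.02,"rx":0,"ry":0,"rz":0},
    {"dx":0,"dy":0,"dz":0,"rx":0,"ry":0,"rz":0},
    {"dx":0,"dy":0,"dz":0,"rx":0,"ry":0,"rz":0},
    {"dx":0,"dy":0,"dz":0,"rx":0,"ry":0,"rz":0},
    {"dx":0,"dy":0,"dz":0,"rx":0,"ry":0,"rz":0},
    {"dx":0,"dy":0,"dz":0,"rx":0,"ry":0,"rz":0},
    {"dx":0,"dy":0,"dz":0,"rx":0,"ry":0,"rz":0},
    {"dx":0,"dy":0,"dz":0,"rx":0,"ry":0,"rz":0},
    {"dx":0,"dy":0,"dz":0,"rx":0,"ry":0,"rz":0},
  ],
)

```text
t: 23.45
tcp_pos: [0.5041, 0.2014, 0.106]
tool_rot: [-0.346, 0.902, 0.142, -0.217]
force: [-4.7, -0.3, -2.6]
finger_gap: 0.241
gripper_force: 49.0
```

```bash
python3 st.py; python3 ptr.py | grep -E "^-(40|44|52|56|72|76|84|88)|shaft"
```

```text
23.45 [0.5041 0.2014 0.106 ] deck mm [30.2  0.8 28.7] rot deck [-0.2  0.1 53.9] q [ 0.09  0.79  1.43  0.15  1.43 -2.27] F deck [ 2.6  1.3 -4.5] 0.241
-40.0 213 dark y 1.07 1819 bright y 0.0 0
-44.0 218 dark y 0.81 1895 bright y 0.0 0
-52.0 218 dark y 0.84 2070 bright y 0.0 0
-56.0 217 dark y 0.7 2104 bright y 0.0 0
-72.0 98 dark y 0.65 541 bright y 0.0 0
-76.0 98 dark y 0.49 535 bright y 0.0 0
-84.0 106 dark y 0.0 0 bright y 0.75 1650
-88.0 109 dark y 10.64 6 bright y 0.9 2377
shaft -31.086041939711663 1.265661861074705 238.4375
```

>>> move_arm(
  targets=[
    {"dx":-0.029,"dy":0.006,"dz":-0.052,"rx":0,"ry":0,"rz":0},
    {"dx":-0.03,"dy":0.006,"dz":-0.052,"rx":0,"ry":0,"rz":0},
    {"dx":0,"dy":0,"dz":0,"rx":0,"ry":0,"rz":0},
    {"dx":0,"dy":0,"dz":0,"rx":0,"ry":0,"rz":0},
    {"dx":0,"dy":0,"dz":0,"rx":0,"ry":0,"rz":0},
    {"dx":0,"dy":0,"dz":0,"rx":0,"ry":0,"rz":0},
    {"dx":0,"dy":0,"dz":0,"rx":0,"ry":0,"rz":0},
    {"dx":0,"dy":0,"dz":0,"rx":0,"ry":0,"rz":0},
    {"dx":0,"dy":0,"dz":0,"rx":0,"ry":0,"rz":0},
    {"dx":0,"dy":0,"dz":0,"rx":0,"ry":0,"rz":0},
  ],
)

```text
t: 24.75
tcp_pos: [0.5032, 0.2017, 0.1043]
tool_rot: [-0.347, 0.902, 0.142, -0.216]
force: [-1.0, -0.2, 5.9]
finger_gap: 0.238
gripper_force: 49.8
```

```bash
python3 st.py; python3 ptr.py | grep -E "^-(40|44|52|56|72|76|84|88)|shaft"
```

```text
24.75 [0.5032 0.2017 0.1043] deck mm [30.2  0.7 26.7] rot deck [-0.2  0.1 53.9] q [ 0.09  0.79  1.43  0.15  1.43 -2.27] F deck [3.8 0.4 4.7] 0.238
-40.0 213 dark y 1.05 1820 bright y 11.37 0
-44.0 218 dark y 0.81 1889 bright y 0.0 0
-52.0 218 dark y 0.85 2084 bright y 0.0 0
-56.0 217 dark y 0.72 2091 bright y 0.0 0
-72.0 98 dark y 0.62 516 bright y 0.0 0
-76.0 98 dark y 0.51 540 bright y 0.0 0
-84.0 106 dark y 0.0 0 bright y 0.74 1649
-88.0 109 dark y 10.19 5 bright y 0.92 2376
shaft -31.090580662112455 1.266881240147136 237.875
```

>>> move_arm(
  targets=[
    {"dx":0,"dy":0,"dz":0,"rx":0,"ry":0,"rz":0},
    {"dx":0,"dy":0,"dz":0,"rx":0,"ry":0,"rz":0},
    {"dx":0,"dy":0,"dz":0,"rx":0,"ry":0,"rz":0},
    {"dx":0,"dy":0,"dz":0,"rx":0,"ry":0,"rz":0},
    {"dx":0,"dy":0,"dz":0,"rx":0,"ry":0,"rz":0},
    {"dx":0.29,"dy":-0.06,"dz":0.52,"rx":0,"ry":0,"rz":0},
    {"dx":0.29,"dy":-0.06,"dz":0.52,"rx":0,"ry":0,"rz":0},
    {"dx":0.29,"dy":-0.06,"dz":0.52,"rx":0,"ry":0,"rz":0},
    {"dx":0.29,"dy":-0.06,"dz":0.52,"rx":0,"ry":0,"rz":0},
    {"dx":0.29,"dy":-0.06,"dz":0.52,"rx":0,"ry":0,"rz":0},
  ],
  claw=50,
)

```text
t: 26.05
tcp_pos: [0.5395, 0.1941, 0.1695]
tool_rot: [-0.346, 0.902, 0.142, -0.216]
force: [0.3, 0.1, -0.3]
finger_gap: 0.5
gripper_force: 0.0
```

>>> move_arm(
  targets=[
    {"dx":0,"dy":-0.5,"dz":0.6,"rx":0,"ry":0,"rz":0},
    {"dx":0,"dy":-1,"dz":0.3,"rx":0,"ry":0,"rz":0},
    {"dx":0,"dy":-1,"dz":0.3,"rx":0,"ry":0,"rz":0},
    {"dx":0,"dy":-1,"dz":0.3,"rx":0,"ry":0,"rz":0},
    {"dx":0,"dy":-1,"dz":0,"rx":0,"ry":0,"rz":0},
    {"dx":0,"dy":-1,"dz":0,"rx":0,"ry":0,"rz":0},
    {"dx":0,"dy":-1,"dz":0,"rx":0,"ry":0,"rz":0},
    {"dx":0,"dy":-1,"dz":0,"rx":0,"ry":0,"rz":0},
    {"dx":0,"dy":0,"dz":0,"rx":0,"ry":0,"rz":0},
    {"dx":0,"dy":0,"dz":0,"rx":0,"ry":0,"rz":0},
  ],
)

```text
t: 27.3
tcp_pos: [0.5388, 0.0071, 0.2058]
tool_rot: [-0.346, 0.902, 0.142, -0.217]
force: [0.7, -0.3, 0.2]
finger_gap: 0.496
gripper_force: 0.0
```

```bash
python3 st.py; python3 ptr.py | grep -E "^-(40|44|52|56|72|76|84|88)|shaft"
python3 - <<'E'
from h import *
k=560/784
a=cams.snapshot("top")[150:270,90:230];b=cams.snapshot("scene")[190:350,330:470]
a=cv2.resize(a,(392,336),interpolation=cv2.INTER_CUBIC);b=cv2.resize(b,(392,448),interpolation=cv2.INTER_CUBIC)
o=np.zeros((448,784,3),np.uint8);o[:336,:392]=a;o[:,392:]=b;cv2.imwrite("pics/ts9.png",o[:,:,::-1])
E
```

```text
27.3 [0.5388 0.0071 0.2058] deck mm [ 16.4 183.9 152. ] rot deck [-0.2  0.1 53.9] q [-0.2   0.68  1.33  0.01  1.66 -2.5 ] F deck [-0.6  0.1  0.5] 0.496
-40.0 244 dark y 1.3 1999 bright y 0.0 0
-44.0 253 dark y 0.83 1608 bright y 0.0 0
-52.0 253 dark y 0.89 1661 bright y 0.0 0
-56.0 253 dark y 0.68 1711 bright y 0.0 0
-72.0 90 dark y 0.4 317 bright y 0.0 0
-76.0 105 dark y 0.18 440 bright y 0.15 261
-84.0 141 dark y 0.0 0 bright y 1.42 1934
-88.0 143 dark y 0.0 0 bright y 1.36 2637
shaft -32.218193384223916 1.4824427480916031 122.8125
```

View pics/ts9.png

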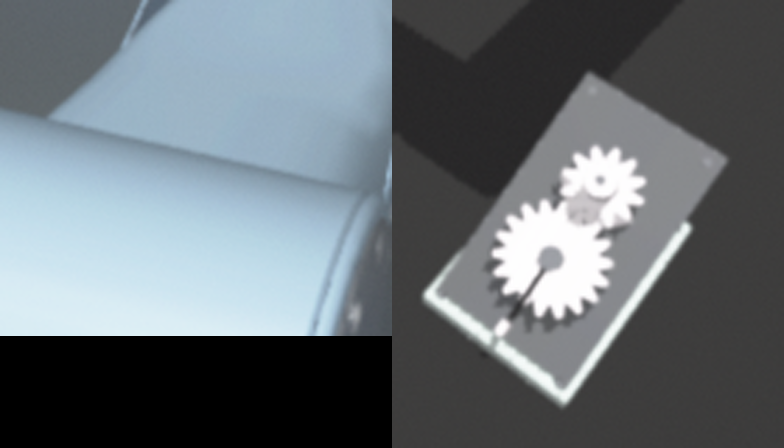

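Run:
```python
from h import *
S=cams.camera_model("scene");Rm,o=deckT(np.load("deck.npy"))
c=lambda x,y:(330+(x-392)/2.8,190+y/2.8)
for n,p,h in(("knobtop",(600,182),.058),("shaft",(550,258),.026),("disc",(602,183),.022),("disc2",(602,183),.058)):
    u,v=c(*p);print(n,(planepts(S,np.array([u]),np.array([v]),Rm,o,h)*1e3).round(1))
for q in((30,0,58),(30,0,22)):
    uv=proj(S,Rm@(np.array(q)/1e3)+o);print(q,((uv[0]-330)*2.8+392,(uv[1]-190)*2.8))
im=cams.snapshot("scene");b=cv2.resize(im[235:285,370:435],None,fx=12,fy=12,interpolation=cv2.INTER_CUBIC);cv2.imwrite("pics/z.png",b[:,:,::-1])
g=im[240:278,385:425].min(2);print("\n".join(" ".join("%3d"%x for x in r) for r in g))
```

```text
knobtop [[28.1 -0.2]]
shaft [[-31.1   0.8]]
disc [[31.   1.5]]
disc2 [[28.3 -1.5]]
(30, 0, 58) (np.float64(601.4635638054018), np.float64(179.43575431944979))
(30, 0, 22) (np.float64(603.1321190035122), np.float64(185.4828622569006))
134 134 134 134 134 134 135 134 135 135 134 134 136 136 136 136 136 139 139 137 136 136 136 136 136 136 136 135 136 135 136 135 136 135 136 136 136 136 135 135
134 135 134 135 134 134 134 134 135 134 134 134 135 135 136 138 147 159 156 144 137 135 136 137 141 140 137 135 136 136 135 136 136 135 136 135 135 136 136 136
134 135 134 134 135 134 134 134 134 134 134 134 134 135 136 146 181 213 201 165 140 137 138 150 171 169 148 137 136 135 135 136 135 136 136 136 135 135 135 135
135 134 134 134 134 135 135 134 134 136 140 140 137 135 137 161 224 247 240 200 154 140 151 189 227 225 177 142 136 135 135 136 135 135 135 136 135 135 136 137
135 135 135 134 134 134 134 134 135 145 170 176 158 142 139 170 237 252 251 231 175 155 190 235 250 248 204 147 135 135 136 136 136 136 135 136 136 135 136 137
134 134 134 134 134 134 134 134 135 164 221 233 213 178 153 172 23
[... 4513 characters left out ...]
 108 122 129 133 135 136 135 137 137 137 137 136 136 138 136
254 254 254 253 253 253 253 253 253 253 253 253 253 253 253 253 244 199 138 118 126 139 138 126 112 123 132 135 135 135 135 135 136 136 136 137 137 137 137 137
254 253 253 253 253 253 253 253 253 253 253 253 253 253 253 252 243 211 185 184 194 195 176 145 124 129 134 134 135 135 135 135 135 135 136 137 137 137 137 137
252 251 251 253 253 253 253 253 253 253 253 253 253 253 253 253 251 246 243 243 245 243 219 164 137 133 135 135 135 135 134 136 135 135 135 136 136 136 137 136
240 232 237 245 250 252 253 253 253 253 253 253 253 253 253 253 253 253 253 253 252 249 222 164 138 135 136 135 135 135 135 135 136 135 135 135 135 136 136 137
```

```bash
cat > ph.py <<'E'
from mast import *
import sys
def ph(thr):
    a,b=master();g=a.mean(2);v,u=np.nonzero(g>thr);P=np.c_[500-v,500-u]/10e3
    best=None
    for dx in np.arange(-.0025,.0026,.0005):
        for dy in np.arange(-.001,.0031,.0005):
            Q=P-[dx,dy];t=np.degrees(np.arctan2(Q[:,1],Q[:,0]));Q=Q[abs(t)>70]  # away from the seat side
            f=phase(Q,18,.0335,.041)
            if best is None or f[1]>best[0][1]:best=(f,dx,dy)
    return best
for t in(160,190,220):print(t,ph(t))
E
python3 ph.py
python3 - <<'E'
from h import *
import ptr
E
```

```text
160 ((np.float64(1.2057927094460683), np.float64(0.4585433228157421), 53583), np.float64(-0.0005), np.float64(0.0015))
190 ((np.float64(1.1498755739297366), np.float64(0.5822771539094321), 39947), np.float64(-0.0005), np.float64(0.0015))
220 ((np.float64(1.156211297383264), np.float64(0.7066321763242933), 28146), np.float64(-0.0005), np.float64(0.0015))
-40.0 244 dark y 1.3 2011 bright y 0.0 0
-44.0 253 dark y 0.83 1603 bright y 0.0 0
-48.0 253 dark y 0.98 1731 bright y 0.0 0
-52.0 253 dark y 0.89 1660 bright y 0.0 0
-56.0 253 dark y 0.68 1717 bright y 0.0 0
-60.0 245 dark y 0.54 1765 bright y 0.0 0
-64.0 161 dark y 1.72 874 bright y -0.57 1939
-68.0 94 dark y 1.3 204 bright y 1.24 1105
-72.0 90 dark y 0.41 315 bright y 0.0 0
-76.0 105 dark y 0.19 439 bright y 0.05 247
-80.0 128 dark y 0.23 276 bright y 0.0 0
-84.0 140 dark y 0.0 0 bright y 1.41 1957
-88.0 143 dark y 0.0 0 bright y 1.36 2644
-92.0 147 dark y 0.0 0 bright y 1.35 2232
-96.0 211 dark y 0.7 358 bright y -4.72 6
-100.0 241 dark y 0.13 1120 bright y 0.0 0
-104.0 172 dark y -0.29 254 bright y 0.0 0
shaft -32.22325997952917 1.4929631525076765 122.125
```

```bash
python3 -c "
from station import order
print(order.sign_off())"
```

```text
the job is handed in; nothing more can be done
None
```

I laid the twelve-tooth gear home in its V rest, in mesh, used its knob to drive the master to about 1.2° (0.02 rad) from the index mark, about 1 mm at the pointer tip, then let go and handed it in at about 28 s. I left that offset: correcting it meant gripping the gear again and crossing the backlash, and the hand-in gave no verdict.

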